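# Hold-down cap at half turn on a board test jig

### The job

Take the green board with the big round hole off the carton and lower it over the test jig's collar and two locating pins until it rests flush, and let go of it. Then take the black bayonet cap from its ring, push it into the collar with its two lugs through the gaps, and turn it clockwise (seen from above) half-way to its lock, that is 45 of the 90 degrees, without letting it go on to the lock click. Finish while still gripping the cap there, with the board still flush under it, and leave the other things on the table where they are.

Things in the scene. Friction and masses are not known exactly. Their poses are not given: they have to be found in the camera images.
- jig: Test jig, fixed: aluminium base block 160 (its x) x 54 (its y) x 22 mm high; origin at the centre of its underside, z up. Two steel pins, 6 mm across with tapered tips, stand 16 mm above the block's top at x = +60 and -60 mm, y = 0. In the middle a dark bayonet collar, 46 mm outer diameter, rises 30 mm above the block's top. Same when turned half round.
- jig_rim (a point): Centre of the collar's upper rim, 52 mm above the table, axes as the jig. The mouth is 30 mm across inside its inner lip (8 mm deep); two gaps in the lip, 50 degrees wide, 39 mm across from gap to gap, lie at +x and -x (towards the pins). Below the lip the lugs run in a track.
- jig_top (a point): Centre of the jig block's top, 22 mm above the table. Track: the lugs turn clockwise seen from above (the other way an end stop comes after 8 to 14 degrees); 80 to 90 degrees from the gap's middle they rise into the lock notch (click); half-way is 45.
- plunger (a joint): Brass spring plunger inside the collar, 0 when up, grows in m as pressed down (up to 0.009). It meets the cap's barrel 6 mm before the cap is fully down, with 2.5 N, rising to 4 N at 0.006.
- board_mid (a point): Green board, 150 (its x) x 68 (its y) x 5 mm, 160 g, loose, flat on the carton. Holes: 53 mm in the middle, 8 mm at x = +60 and -60 mm. Two grey connector bars, 50 (x) x 8 x 22 mm tall, stand along its long edges, outer faces flush with them: take it across both (68 mm, along y). Point: mid-board, 13.5 mm above its underside; 35.5 mm above the table when seated. Fits either way round.
- carton: Flat cardboard carton, fixed, 170 x 100 x 40 mm high, the board lies on its top; origin at the centre of its underside.
- cap_grip (a point): Black bayonet cap, 90 g, loose, upright in the rest ring. Point: on its axis in the grip bar, 29 mm above the underside of its flange and 15 mm below the bar's flat top. Grip bar 46 mm long (its x), 14 mm thick (its y), 38 mm tall, on a round flange 60 mm across and 6 mm thick. Fully pushed in, this point is 29 mm above the collar's rim.
- cap_seat (a point): Centre of the cap flange's underside, axes as the cap. Below it a barrel 27 mm across, 20 mm long, tapered end, with two lugs at +x and -x (in line with the grip bar), 9 mm wide, 37 mm over both, 10 to 16 mm below this point. To insert, cap x along jig x, either way round; pushed in, the flange rests on the rim; it can turn once within 2 mm of it.
- rest: Black rubber rest ring for the cap, fixed, 64 mm outer and 44 mm inner diameter, 24 mm high; the cap's flange rests on its top; origin at the centre of its underside.
- tape_measure: Bystander, to be left alone: yellow and black tape measure, a block 62 x 32 x 58 mm standing up; origin at the centre of its underside.
- spare_board: Bystander, to be left alone: small green board 75 x 50 mm without a hole, lying flat, 14 mm high; origin at the centre of its underside.
- flux_jar: Bystander, to be left alone: small jar with a lid, 44 mm across, 60 mm tall; origin at the centre of its underside.
- driver_grip (a point): Bystander, to be left alone: screwdriver, 150 mm long, lying; point in its handle.
- note_pad: Bystander, to be left alone: pad of paper 75 x 75 x 18 mm; origin at the centre of its underside.
- header: Bystander, to be left alone: loose white connector bar 50 x 9 x 16 mm; origin at the centre of its underside.
- mug: Bystander, to be left alone: white mug, 80 mm across, 90 mm tall; origin at the centre of its underside.
Mind the look-alikes: they are no part of the job. Several things look just like the part that bears cap_grip: the one meant starts farthest from the robot's base.

How it is judged:
By the outcome, as a careful person would: the job done as asked, in the order asked, and still so for the second after the job is handed in, while the arm keeps its last pose, push and grip.
It also fails if it takes over 66 s, if anything falls off the work surface, if the arm or the gripper's body presses on something with over 40 N, if the wrist force passes 120 N, or if a joint passes its speed limit or range.

### The arm

A 7-joint arm with a two-finger parallel gripper is mounted at the origin on the work surface. World frame = base frame: x ahead of the robot, y to its left, z up, the work surface at z = 0. Lengths are in m, angles in degrees, forces in N, time in s.
With the tool pointing down it reaches from about 0.425 to 0.825 m from the base axis. Payload 3.6 kg.
Tool frame: the origin (TCP) lies between the finger pads; the fingertips stand bot.tip_reach ahead of it and the grasp point (between the pads) lies 11 mm behind it (bot.tip_reach is the distance from the TCP to the fingertips, in m); z points along the fingers, y is the direction in which the jaws open and shut (so a half turn about z gives the same grasp; the last joint's range is limited). The gripper opens to 93 mm and grips with 3 to 60 N. Pads are 15 mm wide; open, the fingers measure 128 mm over their backs; the gripper's body (75 mm by 188 mm) begins 65 mm behind the grasp point.
Start: joints at [61.736, 35.231, -0.722, 81.555, 0.464, 63.22, -2.315], TCP at [0.293, -0.58, 0.227] pointing down, gripper open.
Joint ranges: [-178.69, 178.69], [-17.37, 117.87], [-77.05, 75.6], [15.02, 138.74], [-78.02, 258.01], [0.78, 113.62], [-162.83, 162.83]. Speed limits (degrees/s): [159.86, 159.86, 180, 180, 180, 180, 180].

### API

Orientations are given as [roll, pitch, yaw] about the fixed x, y, z axes, in that order (R = Rz(yaw) Ry(pitch) Rx(roll)).
In Python, from bench import bot gives the robot as it stands. The module is installed in compiled form; this text tells all that it offers. Calls block until the motion is done:
- bot.movep(position, orientation): joint-space move of the TCP to a pose.
- bot.servo_line(position, frame=None, velocity=0.15, max_force=None): straight line of the TCP; frame=None keeps the orientation; velocity is the mean speed in m/s. With max_force (N) it stops when the force on the tool has changed by that much, and returns True; else False.
- bot.move_j(angles): joint-space move.
- bot.grip(opening): opening from 0.0 (shut) to 1.0 (fully open); the grip force is fixed at half the most; returns when the fingers have stopped.
- bot.pause(seconds).
- bot.ik(position, orientation): joint angles nearest the present ones, or None.
- bot.get_state(): the state.
- bot.get_image(name): name is "side" or "top"; returns the picture (480x640x3 uint8, red, green, blue); there is no depth.
- bot.get_calibration(name): a dict with "camera_matrix" (3x3 intrinsics, pixels), "world_to_cam" (4x4, takes a point from world to camera coordinates). Camera axes: x right, y down, z forward; pixel columns grow to the right and rows downward; lengths in m; the calibration is good to about 2 mm. A picture is of the moment at which its call begins. get_calibration takes no time and is no camera call.
A pose or a line that the arm cannot do raises bot.IKError and nothing moves.
- bot.close_job(): hands the job in, once; it reports no verdict.
The state is a dict: "t": time; "qpos": joint angles; "joint_velocities": joint speeds; "joint_torque": joint torques, N m; "ee_pos": TCP position; "eef_rot": TCP orientation; "contact_force": force on the tool from outside, world axes, zero at the start; "ft_torque": the same for the moment, N m; "finger_gap": opening from 0.0 (shut) to 1.0 (fully open).
Only numpy, scipy, OpenCV 4.12 (cv2) and the standard library are available. Lean on these libraries where they do the work, as an engineer would, in place of code of your own. Each camera call takes 0.05 s, during which the arm holds its last target. There are 200 camera calls.

## Working session

There is one attempt and no reset: what is moved stays moved. The work goes in short steps, each a Python script; the robot and the scene stay as the last script left them, time stands still between calls to the robot, and variables do not carry over. Pictures are saved under pics/ and viewed, about 8 in all and at most 12, crops included, and the job is handed in when it is done.

```bash
mkdir -p pics
python3 - <<'E'
from bench import bot
import cv2
for n in("top","side"):
    im=bot.get_image(n); cv2.imwrite(f"pics/{n}0.png",im[:,:,::-1])
    c=bot.get_calibration(n); print(n,c["camera_matrix"].round(1).tolist(),c["world_to_cam"].round(3).tolist())
s=bot.get_state(); print(s, bot.tip_reach)
E
```

```text
top [[528.7, 0.0, 326.8], [0.0, 528.7, 236.9], [0.0, 0.0, 1.0]] [[-0.005, -1.0, -0.014, 0.017], [-0.994, 0.007, -0.107, 0.503], [0.107, 0.013, -0.994, 1.205], [0.0, 0.0, 0.0, 1.0]]
side [[459.9, 0.0, 320.4], [0.0, 459.9, 239.9], [0.0, 0.0, 1.0]] [[-0.768, -0.64, 0.005, 0.394], [-0.338, 0.4, -0.852, 0.238], [0.543, -0.656, -0.524, 0.725], [0.0, 0.0, 0.0, 1.0]]
{'t': 0.1, 'qpos': array([61.73676818, 35.28363975, -0.72238891, 81.63165865,  0.46400537,
       63.21931482, -2.31518473]), 'joint_velocities': array([-0.09588394, -0.16305199, -0.04899549, -0.22396795,  0.03280907,
        0.01875931, -0.09344999]), 'joint_torque': array([ 1.34966158e-03, -4.60035574e+01,  2.09947214e-01, -1.66241741e+01,
       -6.11936837e-02,  1.69777247e-02,  1.39342756e-04]), 'ee_pos': array([ 0.29220713, -0.57984002,  0.22560058]), 'eef_rot': array([-1.79868271e+02,  1.81318955e-03,  2.67477768e+01]), 'contact_force': array([-0.36578725,  0.4156791 ,  0.50350118]), 'ft_torque': array([0.01832522, 0.08752617, 0.00368451]), 'finger_gap': 1.0023096934963456} 0.008
```

View pics/top0.png

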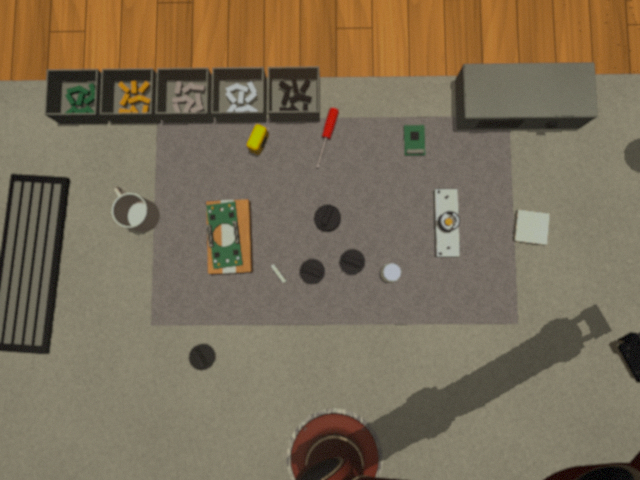

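View pics/side0.png

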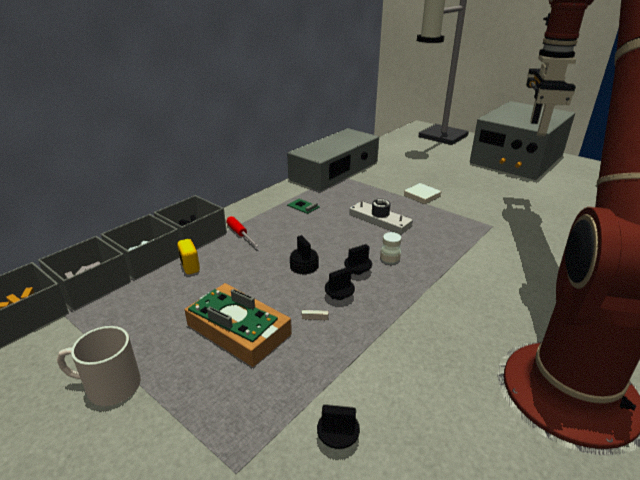

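The top view shows the board on the carton at about (227,234) and the jig at (447,222). The caps are at (327,218), (312,271), (352,262) and (202,357). The farthest, (327,218), is the one on a ring, at (304,255) in the side view. I'll zoom in on these.

Run:
```python
import cv2,numpy as np
t=cv2.imread("pics/top0.png"); s=cv2.imread("pics/side0.png")
def crop(im,u,v,w,h,k):
    c=cv2.resize(im[v:v+h,u:u+w],None,fx=k,fy=k,interpolation=cv2.INTER_CUBIC)
    for i in range(0,w,10): cv2.putText(c,str(u+i),(int((i+.5)*k),8),0,.3,(0,255,255)); cv2.line(c,(int((i+.5)*k),10),(int((i+.5)*k),16),(0,255,255))
    for i in range(0,h,10): cv2.putText(c,str(v+i),(0,int((i+.5)*k)),0,.3,(0,255,255))
    return c
a=crop(t,200,190,60,90,5);b=crop(t,425,180,45,90,5);c=crop(t,310,200,36,36,7)
out=np.zeros((600,800,3),np.uint8)
out[:450,:300]=a;out[:450,300:525]=b;out[:252,530:782]=c
d=crop(s,285,230,40,48,6); out[255:543,530:770]=d
cv2.imwrite("pics/c1.png",out)
a=crop(s,180,275,120,90,5); b=crop(s,345,190,75,45,5)
out=np.zeros((600,800,3),np.uint8); out[:450,:600]=a
b=cv2.resize(b,(200,120)) if 0 else b
out[375:600,425:800]=b
cv2.imwrite("pics/c2.png",out)
```

```text
(no output)
```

View pics/c1.png

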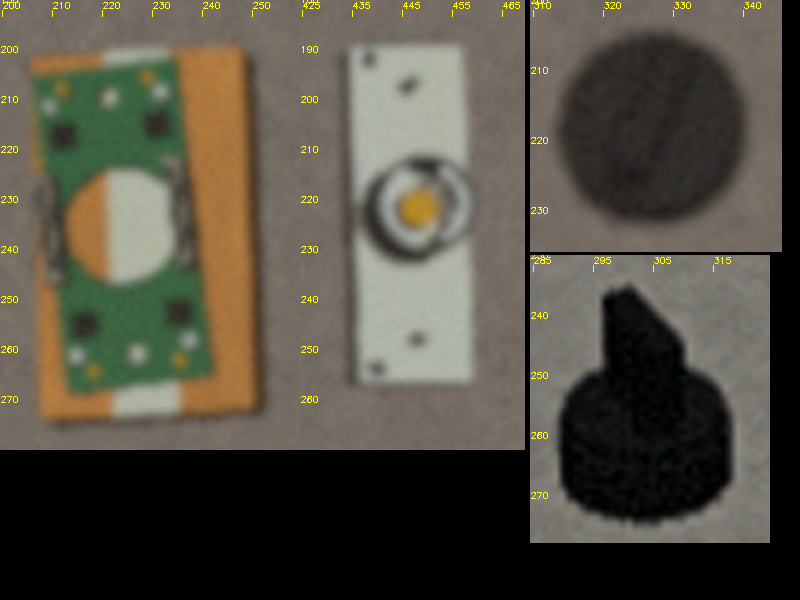

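```bash
cat > vis.py <<'E'
import cv2,numpy as np
from scipy.optimize import minimize
def proj(cal,P):
    P=np.atleast_2d(P);c=P@cal["world_to_cam"][:3,:3].T+cal["world_to_cam"][:3,3]
    q=c@cal["camera_matrix"].T; return q[:,:2]/q[:,2:]
def box(sx,sy,z0,z1,cx=0,cy=0): return np.array([[cx+a*sx/2,cy+b*sy/2,z] for z in {z0,z1} for a,b in((1,1),(1,-1),(-1,-1),(-1,1))])
def cyl(d,z0,z1,cx=0,cy=0):
    t=np.linspace(0,2*np.pi,40); return np.vstack([np.c_[cx+d/2*np.cos(t),cy+d/2*np.sin(t),0*t+z] for z in {z0,z1}])
def place(P,p): # p=x,y,yawdeg(,z)
    a=np.radians(p[2]);R=np.array([[np.cos(a),-np.sin(a),0],[np.sin(a),np.cos(a),0],[0,0,1]])
    return P@R.T+np.array([p[0],p[1],p[3] if len(p)>3 else 0])
S=8
def cov(cal,pieces,p,win):
    u,v,w,h=win;m=np.zeros((h*S,w*S),np.uint8)
    for P,val in pieces:
        q=(proj(cal,place(P,p))-[u,v]+.5)*S-.5
        cv2.fillConvexPoly(m,cv2.convexHull(np.round(q*16).astype(np.int32)),val,shift=4)
    return cv2.resize(m.astype(np.float32),(w,h),interpolation=cv2.INTER_AREA)
def cost(p,items):
    e=0
    for sig,cal,add,ign,win in items:
        u,v,w,h=win
        c=cv2.GaussianBlur(cov(cal,add,p,win),(0,0),.6).ravel(); k=(cov(cal,ign,p,win)<.02).ravel() if ign else np.ones(w*h,bool)
        y=sig[v:v+h,u:u+w].astype(float).ravel()
        A=np.c_[c,np.ones_like(c)][k];s,r,_,_=np.linalg.lstsq(A,y[k],rcond=None)
        d=A@s-y[k]; t=max(abs(s[0]),1); e+=np.mean(np.minimum(np.abs(d/t),.5))
    return e
def fit(p0,items,step=(.006,.006,4)):
    best=None
    for k in (1,.3):
        p0=np.array(p0,float)
        sim=np.vstack([p0]+[p0+k*np.eye(3)[i]*step[i] for i in range(3)])
        r=minimize(cost,p0,args=(items,),method="Nelder-Mead",options=dict(initial_simplex=sim,xatol=1e-5,fatol=1e-6,maxiter=250)); p0=r.x
    return r.x,r.fun
def ray(cal,uv,z):
    R=cal["world_to_cam"][:3,:3];t=cal["world_to_cam"][:3,3];o=-R.T@t
    d=R.T@np.linalg.solve(cal["camera_matrix"],[*uv,1]);return o+d*(z-o[2])/d[2]
E
cat > fit0.py <<'E'
from bench import bot
from vis import *
t=cv2.imread("pics/top0.png").astype(np.float32);s=cv2.imread("pics/side0.png").astype(np.float32)
C={n:bot.get_calibration(n) for n in("top","side")}
im={"top":t,"side":s}
gr={n:im[n][...,1]-im[n][...,2] for n in im}
br={n:im[n][...,0] for n in im}
dk={n:im[n].sum(2) for n in im}
mm=1e-3
def W(n,P,r):
    q=proj(C[n],P)[0].astype(int); return (q[0]-r[0],q[1]-r[1],2*r[0],2*r[1])
board=([(box(.15,.068,.045,.045),1),(cyl(.053,.045,.045),0)],[(box(.052,.010,.04,.067,0,.030),1),(box(.052,.010,.04,.067,0,-.030),1),(cyl(.057,.04,.05),1)])
jig=([(box(.16,.054,.022,.022),1)],[(cyl(.05,.02,.053),1),(cyl(.009,.02,.039,.06),1),(cyl(.009,.02,.039,-.06),1)])
cap=([(cyl(.064,0,.024),1),(cyl(.060,.024,.030),1),(box(.046,.014,.03,.068),1)],[])
jobs={"board":(board,gr,(222.3,235),.045,(30,45),(70,55)),"jig":(jig,br,(447,222),.022,(24,48),(48,32)),"cap":(cap,dk,(327,218),.03,(20,20),(24,28))}
for k,(m,sig,uv,z,rt,rs) in jobs.items():
    c0=ray(C["top"],uv,z)
    print(k,c0.round(4))
    its={}
    for n,r in(("top",rt),("side",rs)):
        its[n]=(sig[n],C[n],m[0],m[1],W(n,c0,r))
    for nm,it in(("top",[its["top"]]),("side",[its["side"]]),("both",list(its.values()))):
        best=min((fit([c0[0],c0[1],y],it) for y in((0,45,90,135) if k=="cap" else (70,85,100))),key=lambda r:r[1])
        print("  ",nm,best[0].round(4),round(best[1],4))
E
python3 fit0.py
```

```text
board [0.5067 0.2544 0.045 ]
   top [  0.5079   0.2382 106.3832] 0.3435
   side [  0.4403   0.245  105.9183] 0.1884
   both [  0.4459   0.2401 117.4681] 0.5267
jig [ 0.5364 -0.2675  0.022 ]
   top [  0.5574  -0.2647 102.3118] 0.4526
   side [ 0.57   -0.2452 82.5592] 0.2336
   both [ 0.5638 -0.2617 92.806 ] 0.7149
cap [0.5467 0.0132 0.03  ]
   top [5.491000e-01 1.340000e-02 1.366249e+02] 0.0475
   side [ 5.49700e-01  1.32000e-02 -2.86455e+01] 0.0504
   both [5.492000e-01 1.340000e-02 1.514448e+02] 0.0982
```

View pics/c2.png

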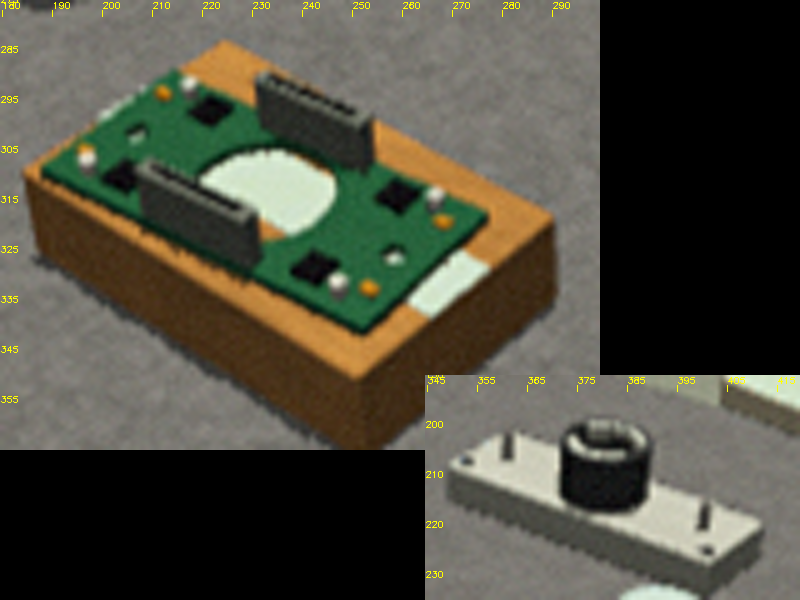

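The cap fits agree between cameras. For the board and jig, my starting yaw was 90° off: image-down is world -x.

```bash
sed -i 's/(70,85,100)/(-6,6)/' fit0.py; python3 fit0.py | grep -v cap
```

```text
board [0.5067 0.2544 0.045 ]
   top [0.5076 0.2502 8.6219] 0.2845
   side [0.5067 0.2526 7.1236] 0.1748
   both [0.5071 0.2518 7.5287] 0.4637
jig [ 0.5364 -0.2675  0.022 ]
   top [ 0.5363 -0.2679  0.0786] 0.0678
   side [ 0.5362 -0.2666 -0.4155] 0.1514
   both [ 0.5362 -0.2674 -0.2116] 0.2208
   top [5.491000e-01 1.340000e-02 1.366249e+02] 0.0475
   side [ 5.49700e-01  1.32000e-02 -2.86455e+01] 0.0504
   both [5.492000e-01 1.340000e-02 1.514448e+02] 0.0982
```

```bash
python3 - <<'E'
import re
s=open('fit0.py').read()
s=s.replace("gr={n:im[n][...,1]-im[n][...,2] for n in im}","gr={n:np.clip((im[n][...,1]-im[n][...,2])/(im[n].sum(2)+20),0,.1)*500 for n in im}")
s=s.replace("br={n:im[n][...,0] for n in im}","br={'top':im['top'][...,0],'side':np.clip(im['side'][...,0],130,180)}\nprint(im['side'][222:230,395,0],im['side'][210,350:372,0],gr['top'][255,200:250].astype(int),t[232,430:465,0])")
open('fit0.py','w').write(s)
E
python3 fit0.py
```

```text
[184. 184. 173. 114.  69.  66.  71.  70.] [ 70.  69.  74.  93. 111. 135. 163. 184. 194. 202. 191. 187. 187. 193.
 187. 188. 188. 190. 186. 189. 186. 143.] [ 0  0  0  0  0  0  0  0  0  0  0  0 15 50 45  0  0  0  9 43 50 50 50 50
 50 50 50 50 50 50 50 50 50 50 50 50 50 50 50 50 50  0  0  0  0  0  0  0
  0  0] [102. 102.  99.  94.  77.  89. 131. 164. 168. 168. 161. 151. 137. 119.
 107. 100.  99.  99. 101. 109. 130. 150. 161. 163. 166. 168. 166. 160.
 147. 120. 100. 100.  98. 101. 103.]
board [0.5067 0.2544 0.045 ]
   top [0.5082 0.2494 7.9026] 0.0818
   side [0.5057 0.2527 7.4229] 0.0358
   both [0.5073 0.2521 7.3485] 0.1212
jig [ 0.5364 -0.2675  0.022 ]
   top [ 0.5363 -0.2679  0.0786] 0.0678
   side [ 0.5357 -0.2667 -0.2713] 0.1068
   both [ 0.5361 -0.2675 -0.0875] 0.1761
cap [0.5467 0.0132 0.03  ]
   top [5.491000e-01 1.340000e-02 1.366249e+02] 0.0475
   side [ 5.49700e-01  1.32000e-02 -2.86455e+01] 0.0504
   both [5.492000e-01 1.340000e-02 1.514448e+02] 0.0982
```

Run:
```python
from bench import bot
import numpy as np
for nm,p,ys in(("board",(.507,.252,.15),(7.5,187.5)),("boardlo",(.507,.252,.05),(7.5,187.5)),("jig",(.536,-.267,.07),(0,-45,180,135,-90,90)),("cap",(.549,.0134,.042),(-28.6,151.4))):
    for y in ys:
        q=bot.ik(p,[180,0,y]); print(nm,y,None if q is None else np.round(q,0))
bot.movep([.507,.252,.14],[180,0,7.5])
s=bot.get_state();print(s["t"],s["ee_pos"],s["eef_rot"],s["contact_force"])
```

```text
board 7.5 [ -22.   33.  -10.  101.    8.   47. -118.]
board 187.5 [  1.  41. -49. 100.  36.  56.  35.]
boardlo 7.5 [ -28.   41.   -1.  106.    1.   33. -112.]
boardlo 187.5 [-12.  44. -27. 105.  30.  39.  41.]
jig 0 [ 21.  41.   5. 100.  -5.  39. -61.]
jig -45 [ 15.  42.  15. 100. -16.  40. -96.]
jig 180 [ 45.  46. -35.  99.  35.  47.  84.]
jig 135 [ 39.  43. -24.  99.  24.  43.  47.]
jig -90 [   8.   44.   27.  100.  -28.   43. -130.]
jig 90 [ 32.  42. -13.  99.  13.  40.  12.]
cap -28.6 [ -11.   41.   11.  109.  -14.   31. -109.]
cap 151.4 [ 16.  44. -31. 108.  36.  38.  24.]
3.1333 [0.50759966 0.25098675 0.14004332] [ 1.79966311e+02 -1.93633633e-02  7.40061285e+00] [ 0.09467701  0.32014935 -0.54009698]
```

Run:
```python
from bench import bot
import cv2
def st(n):
    s=bot.get_state();print(n,round(s["t"],2),s["ee_pos"].round(4),s["eef_rot"].round(2),s["contact_force"].round(1),round(s["finger_gap"],3))
print(bot.servo_line([.507,.252,.0515],velocity=.1,max_force=8)); st("down")
bot.grip(0.0); st("grip")
cv2.imwrite("pics/g1.png",bot.get_image("side")[:,:,::-1])
bot.servo_line([.507,.252,.15],velocity=.1); st("lift")
im=bot.get_image("side")[:,:,::-1]; cv2.imwrite("pics/g2.png",im)
cv2.imwrite("pics/g2c.png",cv2.resize(im[190:370,130:350],None,fx=3,fy=3,interpolation=cv2.INTER_CUBIC))
```

```text
False
down 4.17 [0.5075 0.2523 0.0521] [-1.7997e+02 -7.0000e-02  7.5000e+00] [-0.3  0.5 -0.5] 1.006
grip 4.69 [0.5072 0.2516 0.0518] [ 1.7997e+02 -2.0000e-02  7.4900e+00] [ 0.6 -0.   3. ] 0.731
lift 5.88 [0.5064 0.2517 0.1492] [1.7997e+02 1.0000e-01 7.5000e+00] [ 0.2 -0.2 -2.5] 0.731
```

View pics/g2c.png

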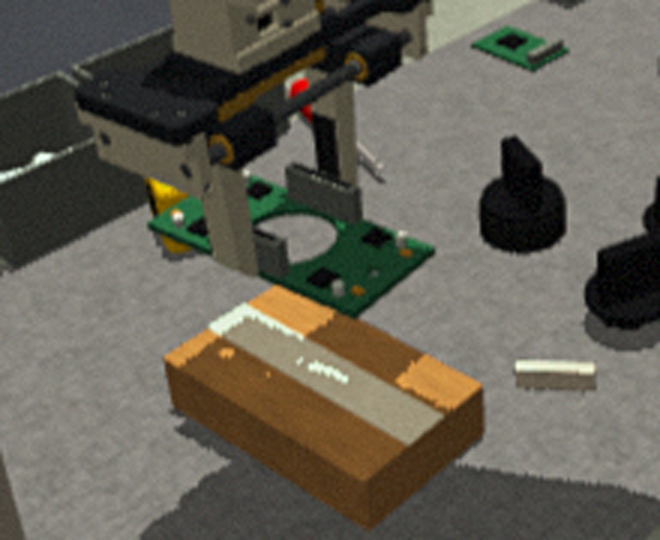

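```bash
cat > h.py <<'E'
from bench import bot
import cv2,numpy as np
def st(n):
    s=bot.get_state();print(n,round(s["t"],2),s["ee_pos"].round(4),s["eef_rot"].round(2),s["contact_force"].round(1),s["ft_torque"].round(2),round(s["finger_gap"],3)); return s
def snap(name):
    for n in("top","side"): cv2.imwrite(f"pics/{name}_{n}.png",bot.get_image(n)[:,:,::-1])
E
python3 - <<'E'
from h import *
bot.movep([.536,-.267,.16],[180,0,-.1]); st("over")
bot.servo_line([.536,-.267,.08],velocity=.1); bot.pause(.3); st("hover"); snap("h1")
t=cv2.imread("pics/h1_top.png");s=cv2.imread("pics/h1_side.png")
o=np.zeros((500,800,3),np.uint8);o[:480,:350]=cv2.resize(t[175:271,412:482],None,fx=5,fy=5,interpolation=cv2.INTER_CUBIC)
o[:500,350:]=cv2.resize(s[150:250,340:430],None,fx=5,fy=5,interpolation=cv2.INTER_CUBIC)
cv2.imwrite("pics/h1c.png",o)
E
```

```text
over 7.81 [ 0.5369 -0.2649  0.16  ] [-1.7992e+02 -3.0000e-02  8.0000e-02] [-0.   0.2 -1.9] [ 0.07  0.02 -0.02] 0.731
hover 9.06 [ 0.5362 -0.2671  0.0805] [ 1.7998e+02 -5.0000e-02 -1.0000e-01] [ 0.   0.8 -2.7] [0.01 0.05 0.05] 0.733
```

View pics/h1c.png

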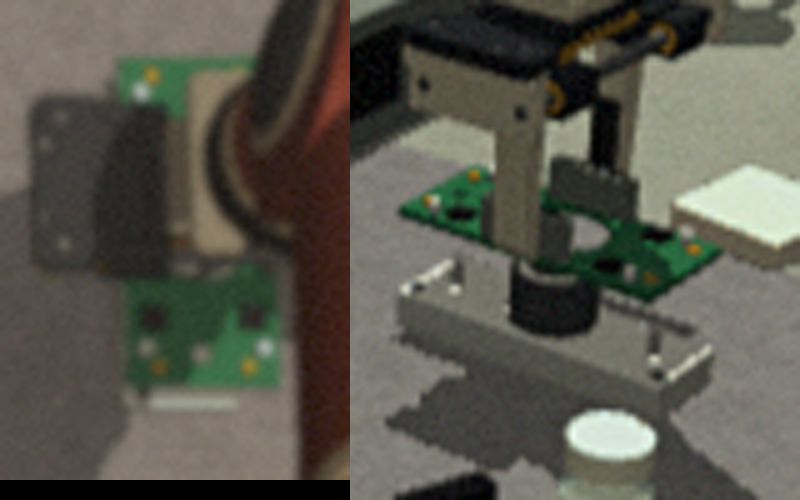

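```bash
cat > fit1.py <<'E'
from h import *; from vis import *; import sys
def fitboard(name,zt,p0):
    C={n:bot.get_calibration(n) for n in("top","side")}
    add=[(box(.15,.068,zt,zt),1),(cyl(.053,zt,zt),0)]
    igs=[(box(.054,.030,zt-.006,zt+.08,0,b*.042),1) for b in(1,-1)]+[(cyl(.058,zt-.005,zt+.003),1)]
    igt=[(box(.086,.4,zt,zt+.06),1)]
    res={}
    for n,ig in(("top",igt),("side",igs)):
        im=cv2.imread(f"pics/{name}_{n}.png").astype(np.float32)
        g=np.clip((im[...,1]-im[...,2])/(im.sum(2)+20),0,.1)*500
        q=proj(C[n],[[p0[0],p0[1],zt]])[0].astype(int)
        r=(22,44) if n=="top" else (44,32)
        w=(q[0]-r[0],q[1]-r[1],2*r[0],2*r[1])
        if n=="top": w=(w[0],w[1],w[2]-6,w[3])
        x,f=fit(p0,[(g,C[n],add,ig,w)],(.004,.004,2)); res[n]=x; print(n,x.round(4),round(f,4))
    return res
if __name__=="__main__": fitboard("h1",.0737,[.536,-.267,0])
E
python3 fit1.py
```

```text
top [ 0.5378 -0.2654  1.0332] 0.1655
side [ 0.5338 -0.2593 -0.4205] 0.1017
```

Run:
```python
from h import *; from vis import *
C={n:bot.get_calibration(n) for n in("top","side")}
for p in([.536,-.267,0],[.5338,-.2593,-.4]):
    print(proj(C["side"],place(box(.15,.068,.0737,.0737),p)).round(1).tolist())
# jig corners predicted
print(proj(C["side"],place(box(.16,.054,.022,.022),[.5357,-.2667,-.2])).round(1).tolist())
for n in C:
    im=cv2.imread(f"pics/h1_{n}.png").astype(np.float32)
    print(n)
    if n=="side":
        for v in(186,192,200,206): print(v,[int(x) for x in (100*(im[v,345:420,1]-im[v,345:420,2])/(im[v,345:420].sum(1)+20))])
```

```text
[[349.4, 190.8], [364.8, 182.3], [414.7, 198.7], [400.2, 208.5]]
[[348.3, 191.9], [364.0, 183.4], [413.9, 200.2], [399.1, 210.0]]
[[348.8, 207.3], [360.8, 200.2], [412.7, 218.9], [401.4, 227.1]]
top
side
186 [0, 0, 0, -1, 0, -1, -1, -1, 0, -1, 0, 0, 3, 3, 17, 27, 30, 31, 25, 14, 20, 23, 24, 13, -2, -1, -1, 0, -1, -1, 0, -1, 0, -1, 1, 0, 0, 3, 0, 0, 4, 2, 3, 2, 2, 1, 0, 0, 0, 3, 1, 0, 1, 1, 0, 0, 0, 0, 0, 0, 0, 0, 0, 0, 0, 0, 1, 2, 2, 2, 2, 2, 2, 2, 2]
192 [0, 0, -1, 0, 1, 17, 37, 30, 35, 30, 24, 5, 7, 25, 22, 6, -13, -6, -2, 12, 20, 7, 0, 0, -2, -1, -1, -2, -1, -2, -2, -2, -1, 0, 6, 12, 10, 4, 9, 11, 14, 16, 16, 17, 12, 11, 5, 0, -1, 2, 0, 1, 1, 0, 0, 0, 1, 1, 0, 0, -2, -1, 0, 0, 1, 1, 2, 2, 2, 2, 2, 2, 2, 2, 2]
200 [-1, -1, -1, -1, 0, 0, -1, -1, 0, 0, 0, 0, 0, -1, -1, 0, -1, 0, -1, -1, 0, -1, 0, 0, 1, 1, 3, 0, -2, 0, -1, -1, 1, -1, 1, 3, 0, 0, 0, 6, 15, 9, 10, 22, 24, 25, 27, 23, 26, 27, 27, 33, 27, 26, 26, 26, 28, 28, 27, 30, 28, 26, 7, -7, -7, 18, 33, 32, 24, 6, 0, -1, -1, -2, -1]
206 [0, 0, 0, 0, 0, 0, 0, 0, 0, 0, 0, 0, 0, 0, 0, 0, 0, -1, 0, 0, 0, 0, 0, 0, 1, 0, 0, 2, 4, -1, 1, -1, 0, 0, 0, 1, 0, 0, -1, 1, 5, 3, 23, 26, 17, 23, 26, 30, 30, 21, 7, 7, 21, 18, 1, 0, 7, 21, 25, 26, 12, 2, -1, -1, 0, 0, 0, -1, 0, 0, 0, 0, 0, 0, 0]
```

```bash
sed -i 's/add=\[(box(.15,.068,zt,zt),1)/add=[(box(.15,.068,zt-.005,zt),1)/; s/p0=np.array/p0=np.array/' fit1.py; python3 fit1.py; sed -i 's/(box(.15,.068,.045,.045),1)/(box(.15,.068,.04,.045),1)/' fit0.py; python3 fit0.py | grep -A3 board
```

```text
top [ 0.5377 -0.2662  0.7339] 0.1703
side [ 0.5376 -0.2668 -0.7815] 0.1069
board [0.5067 0.2544 0.045 ]
   top [0.5084 0.2498 8.0948] 0.0875
   side [0.5084 0.2509 7.0488] 0.0382
   both [0.5085 0.2507 7.3595] 0.1258
```

Run:
```python
from h import *
X,Y=.5346,-.2674
bot.servo_line([X,Y,.068],velocity=.05); st("a")
r=bot.servo_line([X,Y,.052],velocity=.04,max_force=6); st(f"collar {r}")
if not r:
    r=bot.servo_line([X,Y,.034],velocity=.02,max_force=6); st(f"pins {r}")
```

```text
a 9.55 [ 0.5341 -0.2673  0.0673] [-1.7997e+02  8.0000e-02 -1.1000e-01] [ 0.2  0.4 -1.4] [ 0.02 -0.01  0.02] 0.727
collar False 10.1 [ 0.5345 -0.2674  0.0517] [-1.7999e+02  2.0000e-02 -1.0000e-01] [ 0.1 -1.  -1.6] [0.08 0.01 0.01] 0.726
pins False 11.15 [ 0.5347 -0.2674  0.034 ] [ 1.8e+02 -2.0e-02 -1.0e-01] [-0.1 -0.4 -2.7] [-0.05 -0.13  0.04] 0.726
```

```bash
python3 - <<'E'
from h import *
X,Y=.5346,-.2674
r=bot.servo_line([X,Y,.029],velocity=.015,max_force=8); s=st(f"seat {r}")
snap("s0")
bot.grip(1.0); st("open"); 
bot.servo_line([X,Y,.13],velocity=.12); st("up")
bot.movep([.549,.0134,.13],[180,0,-28.6]); st("cap"); snap("s1")
s=cv2.imread("pics/s1_side.png")[160:280,270:430]; cv2.imwrite("pics/s1c.png",cv2.resize(s,None,fx=5,fy=5,interpolation=cv2.INTER_CUBIC))
E
python3 - <<'E'
import sys; sys.path.insert(0,'.')
import os; os.chdir('.')
from vis import *; from bench import bot
C={n:bot.get_calibration(n) for n in("top","side")}
for z in(.027,.032,.037,.043):
    out=[]
    for n,r in(("top",(22,44)),("side",(44,28))):
        im=cv2.imread(f"pics/s1_{n}.png").astype(np.float32); g=np.clip((im[...,1]-im[...,2])/(im.sum(2)+20),0,.1)*500
        add=[(box(.15,.068,z-.005,z),1),(cyl(.053,z,z),0)]
        ig=[(box(.052,.010,z-.005,z+.022,0,b*.030),1) for b in(1,-1)]+[(cyl(.057,z-.005,z+.03),1)]
        q=proj(C[n],[[.536,-.267,z]])[0].astype(int)
        x,f=fit([.536,-.267,0],[(g,C[n],add,ig,(q[0]-r[0],q[1]-r[1],2*r[0],2*r[1]))],(.004,.004,2)); out+=[n,x.round(4),round(f,4)]
    print(z,*out)
E
```

```text
seat True 11.36 [ 0.5347 -0.2675  0.0338] [ 1.7999e+02 -0.0000e+00 -1.0000e-01] [-0.3 -0.   4.6] [ 0.04  0.04 -0.02] 0.731
open 12.09 [ 0.5338 -0.2671  0.0325] [-1.7996e+02  1.2000e-01 -1.0000e-01] [-0.2 -0.3 -0.5] [ 0.03 -0.01 -0.01] 1.001
up 13.05 [ 0.534  -0.2671  0.1293] [-1.7992e+02  2.0000e-01 -9.0000e-02] [ 0.3  0.3 -0.5] [ 0.04  0.03 -0.05] 1.001
cap 14.13 [0.549  0.0117 0.1297] [ 1.7992e+02 -2.0000e-02 -2.8690e+01] [-0.5 -0.7 -0.2] [-0.04  0.04  0.01] 1.001
0.027 top [ 0.5355 -0.2666 -0.2532] 0.0728 side [ 0.5358 -0.2669 -0.2175] 0.0745
0.032 top [ 0.5346 -0.2654 -0.2271] 0.0763 side [ 0.5309 -0.2589 -0.5271] 0.0768
0.037 top [ 0.5339 -0.2645 -0.2677] 0.0808 side [ 0.5264 -0.2506 -0.5328] 0.0813
0.043 top [ 0.5332 -0.2632 -0.3092] 0.0876 side [ 0.5208 -0.2413 -0.7141] 0.0872
```

View pics/s1c.png

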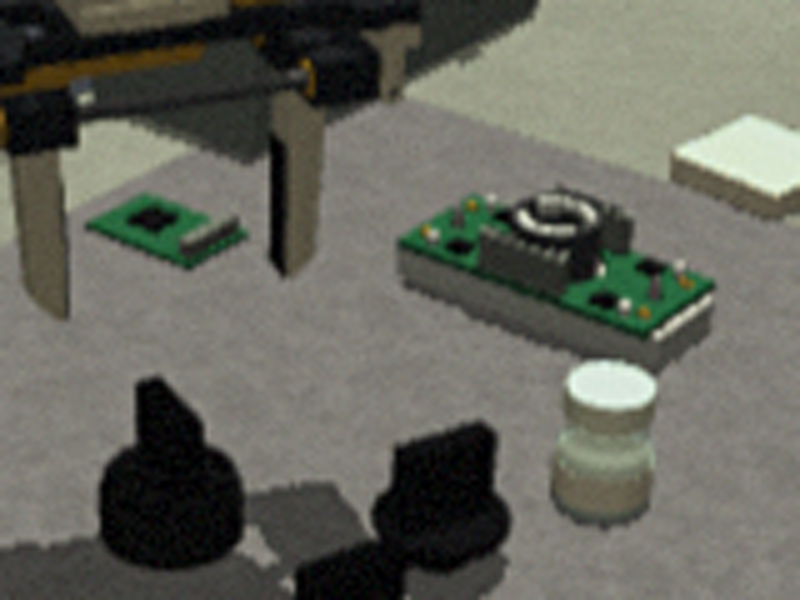

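The board looks flush: the fits in both cameras match a 27 mm top face, and the TCP stopped at the predicted 33.8 mm. The screenshot shows the pins through the holes. Next is the cap.

Run:
```python
from h import *
bot.servo_line([.5493,.0134,.043],velocity=.1,max_force=8); st("down")
bot.grip(0.0); st("grip")
bot.servo_line([.5493,.0134,.14],velocity=.12); st("lift"); 
bot.movep([.5359,-.2671,.14],[180,0,-.2]); bot.servo_line([.5359,-.2671,.098],velocity=.1);bot.pause(.3); st("over"); snap("k1")
s=cv2.imread("pics/k1_side.png")[140:240,340:430];t=cv2.imread("pics/k1_top.png")[175:271,412:482]
o=np.zeros((500,800,3),np.uint8);o[:480,:350]=cv2.resize(t,None,fx=5,fy=5);o[:,350:]=cv2.resize(s,None,fx=5,fy=5,interpolation=cv2.INTER_CUBIC)
cv2.imwrite("pics/k1c.png",o)
```

```text
down 15.25 [0.5498 0.0134 0.0436] [-1.7996e+02 -7.0000e-02 -2.8610e+01] [-0.2  0.8 -0.6] [0.06 0.01 0.05] 1.007
grip 16.45 [0.5493 0.0134 0.043 ] [-180.    -0.   -28.6] [ 0.5 -0.4  0.2] [ 0.1   0.01 -0.03] 0.151
lift 17.41 [0.5486 0.0134 0.1393] [ 1.7995e+02  8.0000e-02 -2.8600e+01] [-0.4  0.3 -1.4] [0.09 0.06 0.08] 0.147
over 19.36 [ 0.5362 -0.2673  0.0986] [ 1.7997e+02 -6.0000e-02 -2.1000e-01] [ 0.4  0.2 -1.1] [0.09 0.02 0.02] 0.146
```

View pics/k1c.png

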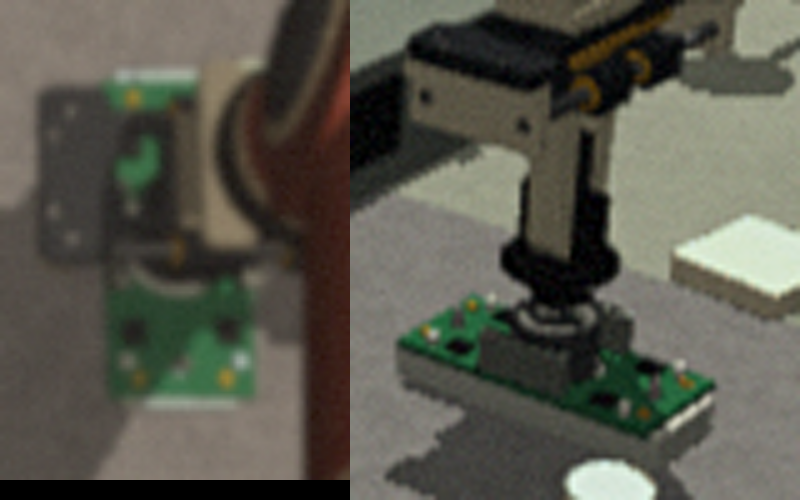

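Run:
```python
from h import *; from vis import *
C=bot.get_calibration("side")
q=proj(C,place(cyl(.06,.0796,.0856),[.5362,-.2673,0])); print(q.min(0),q.max(0))
im=cv2.imread("pics/k1_side.png").astype(int).sum(2)
for v in(191,192,193,194,195,196,197): print(v,im[v,364:400].tolist())
```

```text
[369.64740513 185.23480696] [393.99816091 197.84213415]
191 [362, 366, 366, 370, 375, 358, 79, 0, 14, 41, 22, 26, 27, 31, 40, 39, 78, 116, 141, 149, 5, 22, 1, 14, 18, 31, 29, 4, 20, 131, 390, 452, 451, 441, 439, 428]
192 [380, 359, 372, 365, 364, 350, 81, 0, 4, 48, 48, 30, 21, 28, 20, 8, 28, 33, 58, 74, 27, 30, 12, 17, 0, 24, 12, 14, 2, 115, 355, 454, 440, 447, 452, 443]
193 [377, 364, 386, 356, 379, 354, 149, 13, 0, 15, 20, 32, 18, 33, 48, 22, 29, 13, 11, 14, 2, 20, 37, 15, 38, 8, 43, 0, 23, 112, 352, 407, 444, 453, 461, 455]
194 [384, 374, 384, 386, 384, 380, 290, 141, 27, 4, 11, 47, 9, 7, 3, 42, 32, 22, 9, 42, 15, 30, 36, 38, 12, 11, 13, 0, 30, 154, 365, 382, 387, 382, 416, 444]
195 [374, 366, 389, 384, 387, 388, 379, 316, 143, 50, 19, 28, 17, 43, 20, 18, 1, 28, 48, 43, 42, 33, 25, 25, 30, 5, 36, 42, 122, 310, 384, 368, 370, 356, 382, 392]
196 [376, 370, 374, 372, 367, 369, 383, 379, 310, 261, 135, 53, 5, 25, 24, 34, 27, 5, 21, 1, 18, 0, 11, 13, 36, 11, 97, 167, 311, 379, 380, 376, 375, 372, 359, 362]
197 [370, 364, 370, 374, 372, 370, 367, 373, 389, 395, 315, 214, 36, 0, 19, 11, 21, 34, 11, 11, 29, 31, 34, 83, 138, 177, 297, 335, 373, 384, 384, 374, 354, 370, 374, 379]
```

Run:
```python
from h import *
X,Y=.5355,-.2671
bot.servo_line([X,Y,.094],velocity=.05)
r=bot.servo_line([X,Y,.079],velocity=.02,max_force=5); st(f"ins {r}")
```

```text
ins False 20.61 [ 0.5356 -0.2671  0.0791] [ 1.7999e+02 -1.0000e-02 -2.0000e-01] [ 0.4  0.2 -0.7] [ 0.12  0.01 -0.01] 0.149
```

Run:
```python
from h import *
X,Y=.5355,-.2671
r=bot.servo_line([X,Y,.0745],velocity=.02,max_force=10); st(f"mid {r}")
r=bot.servo_line([X,Y,.069],velocity=.015,max_force=8); st(f"full {r}")
```

```text
mid False 20.98 [ 0.536  -0.2674  0.0749] [ 1.7997e+02 -7.0000e-02 -2.0000e-01] [ 0.3 -0.4  1.6] [ 0.01 -0.02  0.03] 0.148
full True 21.32 [ 0.5361 -0.2674  0.071 ] [ 1.7996e+02 -8.0000e-02 -2.0000e-01] [-0.1  0.6  4.2] [ 0.09  0.09 -0.05] 0.15
```

Run:
```python
from h import *
X,Y=.5357,-.2671
for a in(-5,-15,-25):
    r=bot.servo_line([X,Y,.0707],[180,0,a-.2],velocity=.05,max_force=15); s=st(f"{a} {r}")
    if r: break
```

```text
-5 False 21.57 [ 0.536  -0.2674  0.071 ] [ 1.7996e+02 -4.0000e-02 -5.1000e+00] [ 0.2 -1.1  4.9] [-0.12 -0.02 -0.03] 0.152
-15 False 21.89 [ 0.536  -0.2674  0.071 ] [ 1.7997e+02 -5.0000e-02 -1.4990e+01] [ 1.3 -1.   5.9] [-0.13 -0.02 -0.07] 0.146
-25 False 22.22 [ 0.536  -0.2674  0.071 ] [ 1.7999e+02 -5.0000e-02 -2.5040e+01] [ 0.2 -0.6  5.1] [-0.05  0.01 -0.02] 0.146
```

Run:
```python
from h import *
X,Y=.5357,-.2671
for a in(-35,-42,-45):
    r=bot.servo_line([X,Y,.0707],[180,0,a-.2],velocity=.03,max_force=15); s=st(f"{a} {r}")
    if r: break
bot.pause(.5); st("hold"); snap("e1")
s=cv2.imread("pics/e1_side.png"); a=cv2.resize(s[140:240,340:430],None,fx=5,fy=5,interpolation=cv2.INTER_CUBIC)
o=np.zeros((500,800,3),np.uint8);o[:,:450]=a;t=cv2.imread("pics/e1_top.png")
o[:480,450:]=cv2.resize(t[175:271,412:482],None,fx=5,fy=5,interpolation=cv2.INTER_CUBIC);cv2.imwrite("pics/e1c.png",o)
```

```text
-35 False 22.54 [ 0.536  -0.2674  0.071 ] [ 1.7999e+02 -5.0000e-02 -3.5040e+01] [-0.3 -0.3  5.3] [-0.11  0.02 -0.01] 0.154
-42 False 22.82 [ 0.536  -0.2674  0.071 ] [ 1.800e+02 -5.000e-02 -4.204e+01] [ 0.8 -0.5  5.7] [-0.02 -0.03  0.  ] 0.146
-45 False 23.07 [ 0.5359 -0.2674  0.071 ] [-1.800e+02 -4.000e-02 -4.505e+01] [ 0.6 -1.5  5.9] [-0.02 -0.02 -0.07] 0.146
hold 23.57 [ 0.5359 -0.2674  0.071 ] [-1.7999e+02 -4.0000e-02 -4.5040e+01] [ 0.8 -0.2  5.2] [-0.04 -0.04 -0.05] 0.154
```

View pics/e1c.png

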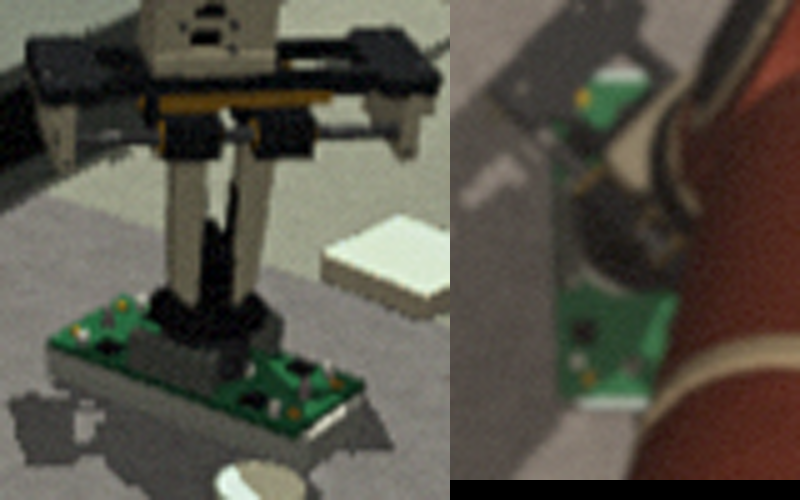

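```bash
python3 -c "
from h import *
st('final'); print(bot.close_job())"
```

```text
final 23.67 [ 0.5359 -0.2674  0.071 ] [-1.7999e+02 -4.0000e-02 -4.5040e+01] [-0.1 -0.4  6.5] [-0.05 -0.01 -0.09] 0.148
the job is handed in; nothing more can be done
None
```

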